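# Free the roller rack and send the baking roller through

## Task

With the wooden mallet, knock the slanting stop pin of the steel rack down along its own slant until it is fully home against its stop. Stand the mallet back upright in the middle of its cork mat, then roll the wooden roller along the rails, without lifting it, until it lies square in the bay at the other end. Leave everything else in place, and never touch the pin with the robot itself.

Things in the scene. Friction and masses are not known exactly. Their poses are not given: they have to be found in the camera images.
- rack: Fixed steel rack. Origin: mid length, on the counter; x away from the robot, y along the rails, z up. Two rails, 15 mm wide, y -190 to +190 mm, at x = -37.5 and +52.5 mm, tops at z = 70. End stops at y = +-175 rise 15 mm above the rails. The bays are the last 60 mm before each stop: the roller starts in the +y bay and ends against the -y stops. Base plate x -126 to 90, y +-200, 8 mm thick.
- pin (a joint): Travel of the stop pin along its axis, m: 0 = up, blocking the roller; 0.032 = home. The axis leans 35 degrees from vertical in the rack's x-z plane, top towards the robot (rack -x), at rack y = 0. Steel button head 28 mm wide, 8 thick, on a 16 mm stem in a 36 mm sleeve. Sprung and stiff: a friction collar grips it wherever it is left, so it moves only under 8 to 10 N and stops dead at home.
- pin_head (a point): Centre of the flat top face of the pin's head (moves with the pin); the point's z axis points out of the head along the pin's axis, up and towards the robot.
- pin_home (a point): Fixed point where the centre of the head's top face lies when the pin is home: (-74, 0, 56) mm in the rack's frame. The raised head is 32 mm from it along the pin's axis. The sleeve's mouth is 10 mm below it along the axis.
- roller: Wooden baking roller, a plain cylinder 64 mm across and 190 mm long with a dark band near each end, lying across the two rails in the +y bay. Origin at its centre, x along its axis; it turns about x as it rolls. About 0.4 kg. Its axis is 102 mm above the counter on the rails.
- end_bay (a point): Middle of the empty bay at the rack's -y end, at the height of the roller's axis: where the roller's centre must end.
- mallet: Wooden straight mallet (pounder), standing upright on its flat face. Origin: centre of the face underneath; z up along the handle. Head 56 mm across and 62 mm high, above it a short tapered neck to 75 mm, then a round handle 24 mm across up to 165 mm. It strikes with the flat face below. About 0.35 kg, heaviest in the head.
- mat: Fixed round cork mat 100 mm across and 6 mm thick on which the mallet stands. Origin: centre of its underside.
- jar: Closed glass jar, 80 mm across, 110 mm high, bystander. Origin under its centre.
- bowl: White bowl, 120 mm across, 50 mm high, bystander. Origin under its centre.
- shaker: Steel shaker can, 56 mm across, 100 mm high, bystander. Origin under its centre.
- brush: Pastry brush lying on the counter between robot and rack, bystander. Origin under its middle, handle to its -x.
- spare: Short wooden roller, 64 mm across and 90 mm high, standing on end, bystander. Origin under its centre.
- sleeves: Cardboard box 80 x 110 x 70 mm, bystander. Origin under its centre.
Not all that is in view belongs to the job. What is shaped like the mallet but blue is not meant.

How it is judged:
On the way, in this order (a step that is already met when the one before it is completed fails the run):
1. the mallet lands on the head of the stop pin (contact force between mallet and pin above 2 N and value of joint pin below 0.029 m).
2. the pin is driven home and stays down (value of joint pin above 0.029 m), for 0.2 s.
3. the mallet stands upright on its mat, released (value of joint pin above 0.029 m and horizontal distance between mallet and mat below 0.03 m and angle between mallet's own z axis and vertical below 0.08 rad and z of mallet in the frame of mat below 0.01 m and linear speed of mallet below 0.02 m/s and contact force between the fingers and mallet below 0.3 N), for 0.2 s.
4. the roller lies square in the bay at the -y end (value of joint pin above 0.029 m and y of roller in the frame of rack below -0.132 m and z of roller in the frame of rack between 0.095 and 0.11 m and x of roller in the frame of rack between -0.02 and 0.035 m and angle between the x axis of roller and the x axis of rack, either way round below 0.12 rad and linear speed of roller below 0.02 m/s), for 0.2 s.
At the end, for the whole second after the job is handed in: Pin home (within 3 mm of its 32 mm travel); mallet upright (0.08 rad) and at rest, released, within 30 mm of its mat's centre; roller at rest on both rails in the -y bay (centre past y -132 mm of the rack, x -20 to +35 mm), its axis square to the rails within 0.12 rad (all of step 4 and horizontal distance between mallet and mat below 0.03 m and angle between mallet's own z axis and vertical below 0.08 rad and z of mallet in the frame of mat below 0.01 m and linear speed of mallet below 0.02 m/s and contact force between the fingers and mallet below 0.3 N); the robot touches nothing.
It fails at once if the robot itself pushes the pin (contact force between the arm and pin above 1 N).
It fails at once if the robot's fingers push the pin (contact force between the fingers and pin above 1 N).
It fails at once if the roller is lifted off the rails (its axis more than 25 mm above its rolling height) (z of roller in the frame of rack above 0.127 m).
It fails at once if a bystander is moved by more than 30 mm (distance of any of jar, bowl, shaker, brush, spare, sleeves from where it was at the start of the episode above 0.03 m).
It also fails if it takes over 64 s, if anything falls off the work surface, if the arm or the gripper's body presses on something with over 40 N, if the wrist force passes 120 N, or if a joint passes its speed limit or range.

## Robot

A 7-joint arm with a two-finger parallel gripper is mounted at the origin on the work surface. World frame = base frame: x ahead of the robot, y to its left, z up, the work surface at z = 0. Lengths are in m, angles in rad, forces in N, time in s.
With the tool pointing down it reaches from about 0.425 to 0.925 m from the base axis. Payload 6.8 kg.
Tool frame: the origin (TCP) lies at the very end of the fingers, on their centre line; the grasp point (between the pads) lies 19 mm behind it; z points along the fingers, y is the line along which they close (so a half turn about z gives the same grasp; the last joint's range is limited). The gripper opens to 85 mm and grips with 20 to 120 N. Pads are 22 mm wide; open, the fingers measure 114 mm over their backs; the gripper's body (76 mm by 85 mm) begins 54 mm behind the grasp point. The pads swing forward as they close: fully open they stand 13 mm farther back than shut.
Start: joints at [1.16, 0.477, 0.022, 1.555, -0.011, 1.109, -0.083], TCP at [0.201, -0.644, 0.231] pointing down, gripper open.
Joint ranges: [-2.96, 2.96], [-0.34, 2.1], [-1.41, 1.46], [0.24, 2.44], [-1.37, 4.51], [0.17, 1.92], [-2.96, 2.96]. Speed limits (rad/s): [2.39, 2.39, 3.14, 3.14, 3.14, 3.14, 3.14].

## Interface

Orientations are given as a rotation vector (axis times angle).
In Python, from bench import r gives the robot as it stands. The module is installed in compiled form; this text tells all that it offers.
- The arm moves only by the tool servo_tool, never from a script. Its argument "commands" is a list of rows, each a list of 7 numbers: the turn, a rotation vector about the world's x, y, z in degrees, then the shift along the world's x, y, z in mm, then the closure, from 0 (fully open) to 1 (shut). A call has 1 to 5 rows; each row is the pose to reach, as a shift and turn from the pose commanded when the call began; what a row does not reach only later rows make up. A row lasts 1/12 s, in which the tool goes at most 41.7 mm and 7.16 degrees, less where a joint would pass 70% of its speed; a pose out of reach is approached as far as the arm can. A call with a gripper value outside its range is refused whole. The fingers move at their own pace and stop on an object; "force" is the grip in N (left out, the last holds). Time passes only in rows, so rows that repeat a pose let the fingers close. It gives the time, the measured TCP pose, the force, the opening and the grip force at its end, in the units of the state.
- r.get_obs(): the state, without advancing time (a new reading comes with each control period).
- r.grab_frame(name): name is "scene" or "top" or "wrist"; returns (picture, depth): 420x560x3 uint8, blue, green, red; 420x560 float32, m along the optical axis (not along the pixel's ray), 0 where there is no reading.
- r.camera_info(name): a dict with "vertical_fov" (degrees; the focal length in pixels is half the picture's height over the tangent of half this angle, whatever the lens; pixels are square), "cx", "cy" (the principal point, pixels), "cam_to_world" (4x4, takes a point from camera to world coordinates); the wrist camera has in their place "T_tool_cam" (4x4, takes a point from camera to tool coordinates, whose origin is the TCP and whose axes are the flange's). Camera axes: x right, y up, looking along -z (the intrinsics and any distortion apply to the point x, -y, -z); pixel columns grow to the right and rows downward; lengths in m; the calibration is good to about 2 mm. A picture is of the moment at which its call begins: read the wrist's pose just before it. camera_info takes no time and is no camera call.
- r.hand_in(): hands the job in; it is judged then, once.
The state is a dict: "clock": time; "joints": joint angles; "qvel": joint speeds; "tau": joint torques, N m; "tcp_pos": TCP position; "orientation": TCP orientation; "contact_force": force on the tool from outside, world axes, zero at the start; "moment": the same for the moment, N m; "grip_width": finger opening in m; "gripper_force": force on a finger pad.
Only numpy, scipy, OpenCV 4.12 (cv2) and the standard library are available. Lean on these libraries where they do the work, as an engineer would, in place of code of your own. Each camera call takes 0.05 s, during which the arm holds its last target. There are 200 camera calls.

## Working session

There is one attempt and no reset: what is moved stays moved. The work goes in short steps, Python scripts to look and compute and a tool call to move; the robot and the scene stay as the last step left them, time stands still between calls to the robot, and variables do not carry over. Pictures are saved under pics/ and viewed, at most 10 in all, crops included, and the job is handed in when it is done.

Besides the shell and the picture viewer there is one more tool, called after "Emit:" by a JSON object that holds its "op" and its "data". servo_tool: Moves the arm, as the interface text tells. Its arguments: {"type":"object","properties":{"commands":{"type":"array"},"force":{"type":"number"}},"required":["commands"]}

```bash
mkdir -p pics; cat > h.py <<'E'
import numpy as np, cv2
from bench import r
from scipy.spatial.transform import Rotation as R
def cloud(name):
    o=r.get_obs(); im,d=r.grab_frame(name); c=r.camera_info(name)
    f=im.shape[0]/2/np.tan(np.radians(c["vertical_fov"])/2)
    v,u=np.mgrid[:im.shape[0],:im.shape[1]]
    p=np.stack([(u-c["cx"])/f*d,-(v-c["cy"])/f*d,-d,np.ones_like(d)],-1)
    if name=="wrist":
        T=np.eye(4);T[:3,:3]=R.from_rotvec(o["orientation"]).as_matrix();T[:3,3]=o["tcp_pos"];T=T@c["T_tool_cam"]
    else: T=np.array(c["cam_to_world"])
    w=(p@T.T)[...,:3]; w[d<=0]=np.nan
    return im,w
E
python3 - <<'E'
from h import *
print(r.get_obs())
for n in("scene","top"):
    print({k:v for k,v in r.camera_info(n).items()})
    im,w=cloud(n); cv2.imwrite(f"pics/{n}0.png",im); np.save(f"{n}0.npy",w)
E
```

```text
{'clock': 0.0, 'joints': array([ 1.15991755,  0.47781017,  0.02232794,  1.55647322, -0.01149264,
        1.10930757, -0.08312146]), 'qvel': array([-3.56517676e-04,  9.33671722e-05, -2.39120084e-04,  9.27415952e-04,
        8.32391981e-04,  3.52564289e-04,  1.42556806e-03]), 'tau': array([ 2.22631564e-05, -5.96450114e+01,  1.60772536e+00, -2.81200272e+01,
        1.24424402e-02,  9.36886965e-03, -4.09115003e-06]), 'tcp_pos': array([ 0.20107532, -0.64371852,  0.23030956]), 'orientation': array([-3.10385590e+00, -4.73535564e-01,  6.60470937e-04]), 'contact_force': array([ 0.28189747,  0.05162553, -0.48358427]), 'moment': array([ 0.0575271 , -0.01690791,  0.00702559]), 'gripper_force': 0.0, 'grip_width': 0.08502844257653963}
{'vertical_fov': 46.65974545763578, 'cx': 280.5403830604793, 'cy': 203.13405924471, 'cam_to_world': array([[ 0.60667796, -0.45257656,  0.65354136,  1.4105844 ],
       [ 0.79466527,  0.32335616, -0.5137586 , -0.72593953],
       [ 0.02118848,  0.83103264,  0.55581993,  0.85637955],
       [ 0.        ,  0.        ,  0.        ,  1.        ]])}
{'vertical_fov': 49.02278364087278, 'cx': 267.36723644622515, 'cy': 207.400174838703, 'cam_to_world': array([[ 0.02455429,  0.99056415, -0.13483229,  0.33431807],
       [-0.99962511,  0.02269393, -0.01531747, -0.0233064 ],
       [-0.01211306,  0.13515785,  0.99075003,  1.5299996 ],
       [ 0.        ,  0.        ,  0.        ,  1.        ]])}
```

View pics/scene0.png

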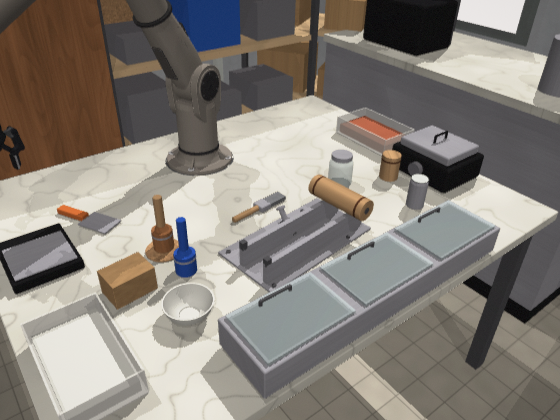

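View pics/top0.png

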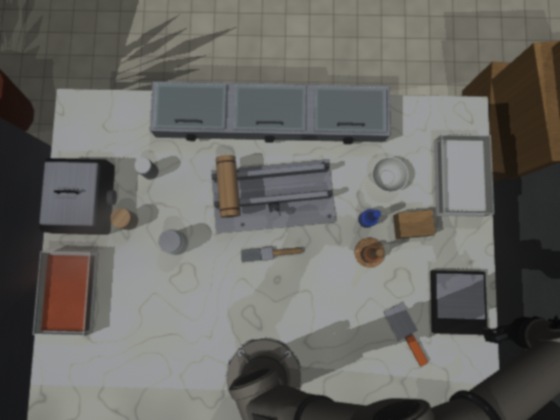

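Scene view: the brown mallet stands on cork at (160,230) and the blue lookalike at (183,250). The rack is at (295,240), with the roller in its far end at (340,197). In the top view the mallet is at (368,250), blue at (370,217), roller at (228,185), pin at about (275,207). The brown one on the mat is the one meant. Next I measure and take one enlarged crop.

```bash
python3 - <<'E'
from h import *
w=np.load("top0.npy"); s=np.load("scene0.npy"); im=cv2.imread("pics/top0.png"); si=cv2.imread("pics/scene0.png")
a=cv2.resize(si[185:285,130:230],(600,600),interpolation=cv2.INTER_CUBIC)[:, :400]
b=cv2.resize(im[150:270,205:285],(400,600),interpolation=cv2.INTER_CUBIC)
cv2.imwrite("pics/crop.png",np.hstack([a,b]))
def box(w,x0,x1,y0,y1,z0,z1):
    p=w.reshape(-1,3); return p[(p[:,0]>x0)&(p[:,0]<x1)&(p[:,1]>y0)&(p[:,1]<y1)&(p[:,2]>z0)&(p[:,2]<z1)]
for (u,v) in [(368,250),(375,240),(370,217),(228,185),(275,207),(275,200),(300,195),(300,165),(275,252),(415,223),(392,173),(300,300),(172,240)]: print((u,v),w[v,u].round(3))
for (u,v) in [(158,200),(162,240),(182,225),(282,212),(340,197),(243,245),(267,262)]: print("s",(u,v),s[v,u].round(3))
E
```

```text
(368, 250) [ 0.405 -0.321  0.072]
(375, 240) [ 0.442 -0.359  0.   ]
(370, 217) [ 0.505 -0.32   0.109]
(228, 185) [0.59  0.121 0.14 ]
(275, 207) [ 0.538 -0.025  0.051]
(275, 200) [ 0.558 -0.025  0.069]
(300, 195) [ 0.574 -0.104  0.076]
(300, 165) [ 0.689 -0.107  0.004]
(275, 252) [ 0.394 -0.029  0.013]
(415, 223) [ 0.494 -0.471  0.067]
(392, 173) [ 0.669 -0.417  0.   ]
(300, 300) [ 0.24  -0.114 -0.003]
(172, 240) [0.419 0.29  0.115]
s (158, 200) [ 0.41  -0.335  0.169]
s (162, 240) [ 0.423 -0.345  0.053]
s (182, 225) [ 0.521 -0.328  0.153]
s (282, 212) [ 0.527 -0.025  0.072]
s (340, 197) [0.62  0.105 0.123]
s (243, 245) [ 0.599 -0.205  0.084]
s (267, 262) [ 0.684 -0.192  0.081]
```

View pics/crop.png

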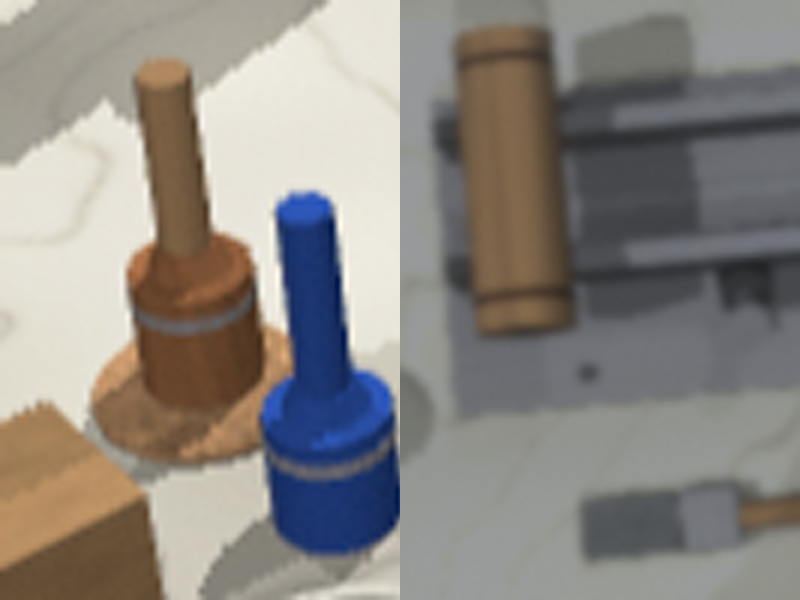

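Confirmed: the brown wooden mallet is on the cork mat, and the blue one is the decoy. Next I fit the poses.

```bash
cat >> h.py <<'E'
def box(w,x0,x1,y0,y1,z0,z1):
    p=w.reshape(-1,3); return p[(p[:,0]>x0)&(p[:,0]<x1)&(p[:,1]>y0)&(p[:,1]<y1)&(p[:,2]>z0)&(p[:,2]<z1)]
from scipy.optimize import least_squares
def circ(p,rad):
    return least_squares(lambda c:np.hypot(p[:,0]-c[0],p[:,1]-c[1])-rad,p[:,:2].mean(0),loss="soft_l1",f_scale=.002).x
E
python3 - <<'E'
from h import *
t=np.load("top0.npy"); s=np.load("scene0.npy")
for n,w in(("top",t),("scene",s)):
    print(n)
    reg=(.36,.47,-.40,-.27)
    for z0,z1,rad in((.015,.055,.028),(.085,.158,.012)):
        p=box(w,*reg,z0,z1); print(" mallet",z0,len(p),circ(p,rad).round(4) if len(p)>5 else "")
    p=box(w,*reg,.16,.18); print(" mtop",len(p),p.mean(0).round(4) if len(p) else "")
    # mat
    p=box(w,.34,.47,-.40,-.27,.0035,.010);print(" mat",len(p),p[:,:2].min(0),p[:,:2].max(0))
    # roller
    p=box(w,.45,.75,.04,.22,.112,.145)
    rect=cv2.minAreaRect(p[:,:2].astype(np.float32));print(" roller",len(p),rect,p[:,2].max())
    top=p[p[:,2]>.127]; m=top.mean(0); d=np.linalg.svd((top-m)[:,:2],full_matrices=0)[2][0];print("  axis",m,np.degrees(np.arctan2(d[1],d[0])))
    # rails
    p=box(w,.48,.75,-.2,.07,.064,.075)
    for x0,x1 in((.55,.62),(.64,.72)):
        q=p[(p[:,0]>x0)&(p[:,0]<x1)&(p[:,1]<.05)&(abs(p[:,1]+.025)>.02)]
        if len(q)>10:
            l=cv2.fitLine(q[:,:2].astype(np.float32),cv2.DIST_HUBER,0,.01,.01).ravel(); print(" rail",len(q),l,"xat y0",l[2]-l[3]*l[0]/l[1],"z",np.median(q[:,2]),q[:,1].min())
    p=box(w,.45,.75,-.26,.24,.078,.09); p=p[(p[:,1]<-.1)];print(" stops",len(p),p.mean(0) if len(p) else"")
    p=box(w,.46,.58,-.26,.24,.005,.012); rect=cv2.minAreaRect(p[:,:2].astype(np.float32)); print(" plate",len(p),cv2.boxPoints(rect).round(3).tolist())
    p=box(w,.47,.58,-.06,.02,.04,.1);print(" pin",len(p)); q=p[p[:,2]>.072];print(q[:30].round(3).tolist() if 1 else"")
E
```

```text
top
 mallet 0.015 39 [ 0.3944 -0.3354]
 mallet 0.085 39 [ 0.3945 -0.3353]
 mtop 56 [ 0.394  -0.3336  0.1687]
 mat 297 [ 0.34009557 -0.39937837] [ 0.46893776 -0.27149534]
 roller 1144 ((0.5930887460708618, 0.12532801926136017), (0.1915481835603714, 0.06143805384635925), 6.847924709320068) 0.14096913083588425
  axis [0.59373854 0.12560368 0.13138604] -172.61002575883523
 rail 271 [ 0.11478183 -0.99339074  0.5705755  -0.08352906] xat y0 0.56092405 z 0.06915831191696054 -0.19694310061997083
 rail 271 [ 0.11657028 -0.9931824   0.6600845  -0.07586055] xat y0 0.6511807 z 0.06876795339255604 -0.19393026633130156
 stops 46 [ 0.62921632 -0.19367079  0.08411968]
 plate 1701 [[0.46000000834465027, 0.23999999463558197], [0.460999995470047, -0.2590000033378601], [0.5799999833106995, -0.257999986410141], [0.5799999833106995, 0.23999999463558197]]
 pin 286
[[0.573, -0.053, 0.076], [0.574, -0.056, 0.073], [0.57, -0.024, 0.073], [0.57, -0.037, 0.076], [0.571, -0.047, 0.073], [0.57, -0.053, 0.076], [0.566, -0.008, 0.073], [0.567, -0.018, 0.072], [0.566, -0.021, 0.075], [0.566, -0.024, 0.075], [0.563, 0
[... 1340 characters left out ...]
0.086], [0.521, -0.014, 0.088], [0.508, -0.018, 0.079], [0.515, -0.02, 0.084], [0.524, -0.024, 0.091], [0.521, -0.018, 0.087], [0.521, -0.014, 0.085], [0.508, -0.025, 0.079], [0.517, -0.029, 0.085], [0.518, -0.026, 0.085], [0.522, -0.026, 0.087], [0.526, -0.025, 0.089], [0.525, -0.02, 0.086], [0.526, -0.017, 0.086], [0.508, -0.033, 0.079], [0.516, -0.035, 0.084], [0.516, -0.032, 0.083], [0.523, -0.033, 0.087], [0.521, -0.028, 0.084], [0.526, -0.029, 0.087], [0.527, -0.026, 0.087], [0.526, -0.021, 0.084], [0.511, -0.034, 0.077], [0.519, -0.037, 0.083], [0.523, -0.033, 0.084], [0.522, -0.029, 0.081], [0.525, -0.028, 0.083], [0.525, -0.024, 0.081], [0.524, -0.02, 0.079], [0.511, -0.034, 0.074]]
```

```bash
cat >> h.py <<'E'
def tool(tilt,az,yaz):
    # tool z leans: wrist displaced 'tilt' deg towards azimuth az; tool y horizontal-ish at azimuth yaz
    a,t,b=np.radians([az,tilt,yaz])
    z=np.array([-np.sin(t)*np.cos(a),-np.sin(t)*np.sin(a),-np.cos(t)])
    y=np.array([np.cos(b),np.sin(b),0]); y-=z*(y@z); y/=np.linalg.norm(y)
    return R.from_matrix(np.stack([np.cross(y,z),y,z],1))
def plan(Rt,p,R0=None,p0=None):
    o=r.get_obs(); R0=R0 or R.from_rotvec(o["orientation"]); p0=o["tcp_pos"] if p0 is None else p0
    v=np.degrees((Rt*R0.inv()).as_rotvec()); d=(np.array(p)-p0)*1000
    print("turn",v.round(1),"|",np.linalg.norm(v).round(1),"shift",d.round(1),"rows",max(np.linalg.norm(v)/7.1,np.linalg.norm(d)/41))
E
python3 - <<'E'
from h import *
Rg=tool(35,-55,35)
z=Rg.as_matrix()[:,2]; G=np.array([.396,-.334,.114]); tcp=G+.019*z
print(tcp, tcp-.11*z)
plan(Rg,tcp-.11*z)
Rv=tool(0,0,35); plan(Rv,[.40,-.42,.23]); plan(Rg,tcp-.11*z,Rv,np.array([.40,-.42,.23]))
E
```

```text
[ 0.38974919 -0.32507292  0.09843611] [ 0.42593808 -0.37675601  0.18854284]
turn [ 38.4 -13.2 103.8] | 111.5 shift [224.8 267.  -41.9] rows 15.69779905092783
turn [-0.000e+00 -1.000e-01  1.076e+02] | 107.6 shift [198.9 223.8  -0.4] rows 15.16173254887916
turn [28.7 20.1  0. ] | 35.0 shift [ 25.9  43.2 -41.5] rows 4.929577464788733
```

Emit:
{"op": "servo_tool", "data": {"commands": [[0, 0, 7.1, 14, 15, 0, 0], [0, 0, 14.2, 28, 30, 0, 0], [0, 0, 21.3, 42, 45, 0, 0], [0, 0, 28.4, 56, 60, 0, 0], [0, 0, 35.5, 70, 75, 0, 0]], "force": 60}}

```text
clock: 0.52
tcp_pos: [0.2717, -0.5682, 0.2308]
orientation: [-2.808, -1.406, 0.0]
contact_force: [0.4, -0.0, -0.4]
grip_width: 0.0858
gripper_force: 0.0
```

Emit:
{"op": "servo_tool", "data": {"commands": [[0, 0, 7.1, 14, 15, 0, 0], [0, 0, 14.2, 28, 30, 0, 0], [0, 0, 21.3, 42, 45, 0, 0], [0, 0, 28.4, 56, 60, 0, 0], [0, 0, 35.5, 70, 75, 0, 0]]}}

```text
clock: 0.93
tcp_pos: [0.3416, -0.4933, 0.2309]
orientation: [-2.246, -2.195, -0.0]
contact_force: [0.1, -1.0, -0.5]
grip_width: 0.0857
gripper_force: 0.0
```

Emit:
{"op": "servo_tool", "data": {"commands": [[0, 0, 7.1, 12, 15, 0, 0], [0, 0, 14.2, 24, 30, 0, 0], [0, 0, 21.3, 36, 45, 0, 0], [0, 0, 28.4, 48, 60, 0, 0], [0, 0, 35.5, 60, 74, 0, 0]]}}

```text
clock: 1.35
tcp_pos: [0.4016, -0.4192, 0.231]
orientation: [-1.469, -2.776, -0.0]
contact_force: [0.6, -0.2, -0.9]
grip_width: 0.0853
gripper_force: 0.0
```

Emit:
{"op": "servo_tool", "data": {"commands": [[5.7, 4.0, 0, 5, 9, 0, 0], [11.4, 8, 0, 10, 18, -10, 0], [17.1, 12, 0, 15, 27, -20, 0], [22.8, 16, 0, 20, 36, -30, 0], [28.5, 20, 0, 26, 43, -41, 0]]}}

```text
clock: 1.77
tcp_pos: [0.4278, -0.3773, 0.1907]
orientation: [-1.21, -2.269, -0.367]
contact_force: [0.9, -0.3, -0.0]
grip_width: 0.0858
gripper_force: 0.0
```

```bash
python3 - <<'E'
from h import *
Rg=tool(35,-55,35)
z=Rg.as_matrix()[:,2]; G=np.array([.396,-.334,.114]); tcp=G+.019*z
plan(Rg,tcp-.11*z);plan(Rg,tcp); print(r.get_obs()["joints"],r.get_obs()["clock"])
E
```

```text
turn [ 0.3 -0.6  0.9] | 1.2 shift [-1.9  0.6 -2.1] rows 0.16386657872720867
turn [ 0.3 -0.6  0.9] | 1.2 shift [-38.1  52.2 -92.2] rows 2.746591857121463
[ 0.96267991  0.73510164 -0.43369723  1.39466124  0.05358775  1.63575391
  1.1254058 ] 1.7667
```

Emit:
{"op": "servo_tool", "data": {"commands": [[0, 0, 0.9, -8, 10, -18, 0], [0, 0, 0.9, -15, 21, -37, 0], [0, 0, 0.9, -23, 31, -55, 0], [0, 0, 0.9, -30, 42, -74, 0], [0, 0, 0.9, -38, 52, -92, 0]]}}

```text
clock: 2.18
tcp_pos: [0.3888, -0.3244, 0.0968]
orientation: [-1.193, -2.28, -0.36]
contact_force: [-0.4, -0.2, 0.6]
grip_width: 0.0853
gripper_force: 0.0
```

Emit:
{"op": "servo_tool", "data": {"commands": [[0, 0, 0, 0, 0, 0, 0.5], [0, 0, 0, 0, 0, 0, 1], [0, 0, 0, 0, 0, 0, 1], [0, 0, 0, 0, 0, 0, 1], [0, 0, 0, 0, 0, 0, 1]], "force": 70}}

```text
clock: 2.6
tcp_pos: [0.3903, -0.3263, 0.0992]
orientation: [-1.195, -2.283, -0.359]
contact_force: [0.2, -0.1, 0.2]
grip_width: 0.0258
gripper_force: 0.0
```

```bash
python3 - <<'E'
from h import *
im,w=cloud("scene"); cv2.imwrite("pics/g1.png",cv2.resize(im[150:290,80:240],(640,560)))
print(r.get_obs())
Rg=tool(35,-55,35); z=Rg.as_matrix()[:,2]; plan(Rg,np.array([.396,-.334,.114])+.019*z)
E
```

```text
{'clock': 2.65, 'joints': array([ 0.97182982,  0.74808636, -0.44406877,  1.61889125,  0.07580895,
        1.40041223,  1.11989556]), 'qvel': array([ 0.00017118, -0.00157448, -0.00598217,  0.00076627, -0.00129892,
       -0.00604326,  0.00021548]), 'tau': array([  0.81822982, -62.50181437,  -6.26228794, -18.03305805,
        -0.39421208,   2.2039289 ,  -0.10962607]), 'tcp_pos': array([ 0.39053166, -0.32605309,  0.09948877]), 'orientation': array([-1.1951847 , -2.28277372, -0.35959791]), 'contact_force': array([ 0.2847659 , -0.01000378,  1.4467219 ]), 'moment': array([-0.39882359, -0.40872   ,  0.01870574]), 'gripper_force': 68.32391738891602, 'grip_width': 0.02254227392667247}
turn [ 0.6 -0.3  0.1] | 0.7 shift [-0.8  1.  -1.1] rows 0.09887763910959968
```

View pics/g1.png

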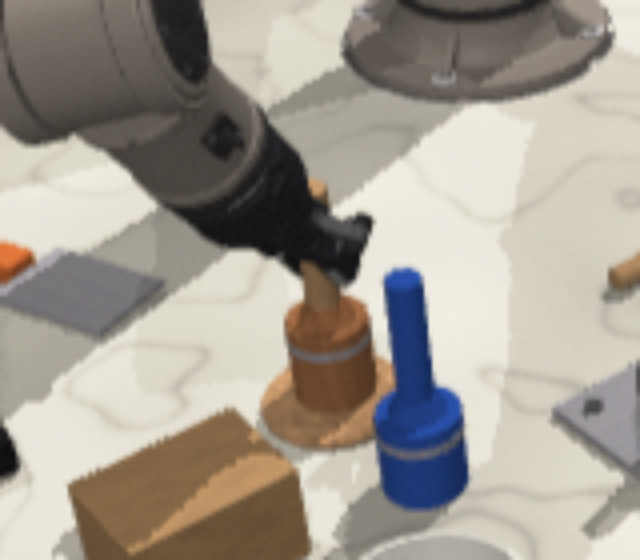

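The fingers hold the handle well (25 mm opening, 68 N), clear of the blue mallet. Next: save the grip transform, lift, and refine the pin's position.

Emit:
{"op": "servo_tool", "data": {"commands": [[0, 0, 0, 0, 0, 10, 1], [0, 0, 0, 0, 0, 30, 1], [0, 0, 0, 0, 0, 60, 1], [0, 0, 0, 0, 0, 90, 1], [0, 0, 0, 0, 0, 120, 1]]}}

```text
clock: 3.07
tcp_pos: [0.389, -0.3253, 0.2199]
orientation: [-1.194, -2.281, -0.359]
contact_force: [1.4, -0.4, -3.2]
grip_width: 0.0222
gripper_force: 68.7
```

```bash
cat >> h.py <<'E'
Rgrip=R.from_rotvec([-1.1951847,-2.28277372,-.35959791]); pgrip=np.array([.39053,-.32605,.09949])
m0=np.array([.396,-.334,.006])
fT=Rgrip.inv().apply(m0-pgrip); aT=Rgrip.inv().apply([0,0,1])   # face centre, mallet axis in tool frame
E
python3 - <<'E'
from h import *
o=r.get_obs();Rc=R.from_rotvec(o["orientation"]);print("face now",o["tcp_pos"]+Rc.apply(fT),Rc.apply(aT),o["gripper_force"],o["grip_width"])
yaw=np.radians(6.8); ex=np.array([np.cos(yaw),np.sin(yaw),0]); ey=np.array([-ex[1],ex[0],0]); t=np.radians(35)
n=-np.sin(t)*ex+np.array([0,0,np.cos(t)]); u=np.cross(ey,n)
for k in("top","scene"):
    w=np.load(k+"0.npy"); p=box(w,.48,.545,-.07,.02,.015,.1)
    q=p-np.array([.517,-.025,.083]); a,b,c=q@n,q@u,q@ey
    m=(abs(b)<.03)&(abs(c)<.03); a,b,c=a[m],b[m],c[m]
    f=a>-.006
    print(k,m.sum(),f.sum(),"a",np.percentile(a[f],[5,50,95]).round(4),"b",b[f].min().round(4),b[f].max().round(4),"c",c[f].min().round(4),c[f].max().round(4), "mean",b[f].mean().round(4),c[f].mean().round(4))
    # plate corners: z 8mm points -> contour extents in rack axes
    p=box(w,.40,.80,-.3,.3,.0055,.012); q=p-np.array([.604,-.022,0]); X,Y=q@ex,q@ey
    mm=(X>-.10)&(X<-.06); print("  plate Y",np.percentile(Y[mm],[.5,1,2,98,99,99.5]).round(3)); mm=abs(Y)<.15; print("  plate X",np.percentile(X[mm],[.5,1,2,98,99,99.5]).round(3))
E
```

```text
face now [ 0.39427933 -0.33320589  0.1264377 ] [ 2.46693515e-03 -9.04794753e-04  9.99996548e-01] 68.7489902973175 0.022157085215432578
top 121 55 a [-0.0025  0.0014  0.0066] b -0.0226 0.0067 c -0.01 0.0133 mean -0.0065 0.0019
  plate Y [-0.25  -0.192 -0.188  0.206  0.211  0.296]
  plate X [-0.202 -0.191 -0.16   0.112  0.151  0.162]
scene 102 31 a [-0.0046 -0.0004  0.0021] b -0.011 0.0108 c -0.0119 0.011 mean 0.002 -0.0017
  plate Y [-0.201 -0.192 -0.191 -0.145 -0.144 -0.142]
  plate X [-0.2   -0.199 -0.196  0.09   0.091  0.092]
```

```bash
cat >> h.py <<'E'
yaw=np.radians(6.8); ex=np.array([np.cos(yaw),np.sin(yaw),0]); ey=np.array([-ex[1],ex[0],0])
nn=-np.sin(np.radians(35))*ex+np.array([0,0,np.cos(np.radians(35))])
head=np.array([.514,-.0245,.083])
Ryaw=R.from_rotvec([0,0,np.radians(61.8)])*Rgrip
Rst=R.from_rotvec(-np.radians(35)*ey)*Ryaw
def facepose(Rt,f): return f-Rt.apply(fT)
E
python3 - <<'E'
from h import *
A=facepose(Ryaw,np.array([.45,-.12,.16])); print(A); plan(Ryaw,A)
for d in(.05,.01,-.032):
  B=facepose(Rst,head+d*nn); print(d,B,np.hypot(*B[:2])); plan(Rst,B,Ryaw,A)
print(-35*ey, nn)
E
```

```text
[ 0.44040878 -0.12106395  0.25349   ]
turn [ 0.  -0.2 61.8] | 61.8 shift [ 51.4 204.3  33.5] rows 8.69861092917731
0.05 [ 0.42441811 -0.03510226  0.19500527] 0.4258672383247652
turn [  4.1 -34.8  -0. ] | 35.0 shift [-16.   86.  -58.5] rows 4.929577464788733
0.01 [ 0.44719978 -0.03238571  0.16223919] 0.44837091441360977
turn [  4.1 -34.8  -0. ] | 35.0 shift [  6.8  88.7 -91.3] rows 4.929577464788733
-0.032 [ 0.47112053 -0.02953334  0.12783481] 0.4720453040013329
turn [  4.1 -34.8  -0. ] | 35.0 shift [  30.7   91.5 -125.7] rows 4.929577464788733
[  4.14413889 -34.75379278  -0.        ] [-0.56954162 -0.06791373  0.81915204]
```

Emit:
{"op": "servo_tool", "data": {"commands": [[0, 0, 6.8, 2, 20, 8, 1], [0, 0, 13.6, 5, 42, 16, 1], [0, 0, 20.4, 10, 65, 24, 1], [0, 0, 27.2, 17, 90, 32, 1], [0, 0, 34.0, 25, 115, 34, 1]]}}

```text
clock: 3.48
tcp_pos: [0.4149, -0.2098, 0.254]
orientation: [-0.464, -2.499, -0.127]
contact_force: [1.1, -1.4, -3.4]
grip_width: 0.0225
gripper_force: 68.9
```

Emit:
{"op": "servo_tool", "data": {"commands": [[0, 0, 6, 6, 20, 0, 1], [0, 0, 12, 12, 40, 0, 1], [0, 0, 18, 18, 60, 0, 1], [0, 0, 24, 24, 80, 0, 1], [0, 0, 27.8, 27, 90, 0, 1]]}}

```text
clock: 3.9
tcp_pos: [0.442, -0.1166, 0.253]
orientation: [0.158, -2.532, 0.064]
contact_force: [-0.6, 0.5, -3.6]
grip_width: 0.0226
gripper_force: 68.9
```

Emit:
{"op": "servo_tool", "data": {"commands": [[0.8, -7, 0, 0, 18, 0, 1], [1.7, -14, 0, 0, 36, 0, 1], [2.5, -21, 0, 0, 52, 0, 1], [3.3, -28, 0, -2, 70, -10, 1], [4.1, -34.8, 0, -5, 87, -25, 1]]}}

```text
clock: 4.32
tcp_pos: [0.4376, -0.0328, 0.2288]
orientation: [-0.173, 3.123, -0.018]
contact_force: [0.4, 1.6, -2.3]
grip_width: 0.0223
gripper_force: 69.2
```

```bash
python3 - <<'E'
from h import *
o=r.get_obs();Rc=R.from_rotvec(o["orientation"]);print(o["clock"],o["tcp_pos"],"face now",o["tcp_pos"]+Rc.apply(fT),Rc.apply(aT),o["gripper_force"],o["contact_force"])
print(o["joints"])
for d in(.03,.015):
  plan(Rst,facepose(Rst,head+d*nn))
im,w=cloud("scene"); cv2.imwrite("pics/s1.png",cv2.resize(im[130:280,200:400],(800,600)))
E
```

```text
4.3167 [ 0.43763044 -0.03276138  0.22884524] face now [ 0.49928164 -0.02585571  0.1582411 ] [-0.57583063 -0.06457232  0.81501503] 69.21372413635254 [ 0.38684094  1.6489917  -2.29972396]
[ 0.77642308  0.17207036 -0.91959354  2.05673386  0.18067394  0.97496796
  1.44486899]
turn [0.2 0.4 0.1] | 0.5 shift [ -1.8  -1.  -50.2] rows 1.2259909128600495
turn [0.2 0.4 0.1] | 0.5 shift [  6.7   0.  -62.5] rows 1.5334301994413697
```

View pics/s1.png

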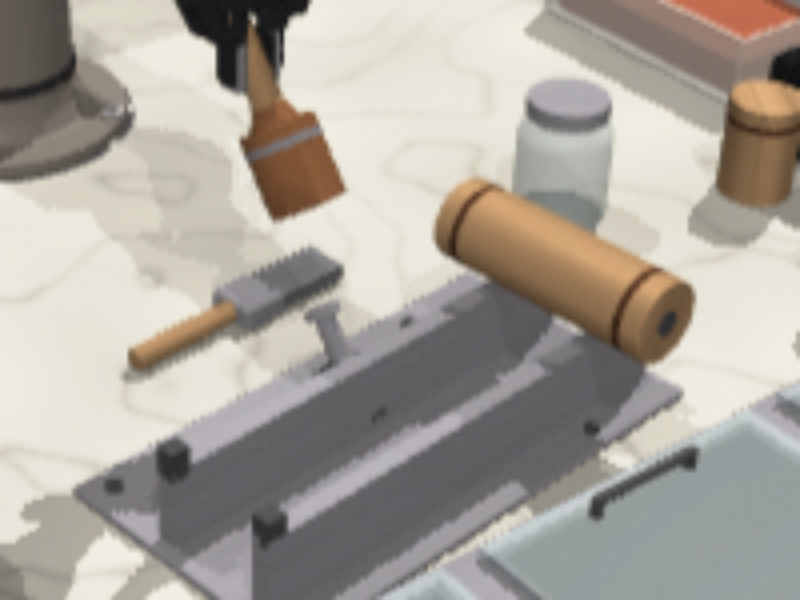

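The picture shows the mallet tilted parallel to the pin, and the pin at (325,325) still up. I go down onto it along its axis.

Emit:
{"op": "servo_tool", "data": {"commands": [[0, 0, 0, 0, 0, -25, 1], [0.2, 0.4, 0.1, -1.8, -1, -50, 1], [0.2, 0.4, 0.1, 2, -0.5, -56, 1], [0.2, 0.4, 0.1, 6.7, 0, -62.5, 1], [0.2, 0.4, 0.1, 6.7, 0, -62.5, 1]], "force": 90}}

```text
clock: 4.78
tcp_pos: [0.4442, -0.0333, 0.1647]
orientation: [0.176, -3.134, 0.008]
contact_force: [0.2, 0.1, -2.8]
grip_width: 0.022
gripper_force: 88.4
```

Emit:
{"op": "servo_tool", "data": {"commands": [[0, 0, 0, 4, 0.5, -6, 1], [0, 0, 0, 8, 1, -12, 1], [0, 0, 0, 12, 1.4, -17, 1], [0, 0, 0, 16, 1.9, -22.5, 1], [0, 0, 0, 16, 1.9, -22.5, 1]]}}

```text
clock: 5.2
tcp_pos: [0.4599, -0.0313, 0.1418]
orientation: [0.177, -3.135, 0.009]
contact_force: [-0.5, -0.0, -2.6]
grip_width: 0.0218
gripper_force: 89.1
```

```bash
python3 - <<'E'
from h import *
o=r.get_obs();Rc=R.from_rotvec(o["orientation"]);f=o["tcp_pos"]+Rc.apply(fT);print(o["clock"],"face",f,"d along n",(f-head)@nn,(f-head)@ey,Rc.apply(aT),o["gripper_force"],o["contact_force"],o["contact_force"]@nn)
plan(Rst,facepose(Rst,head-.032*nn))
E
```

```text
5.2 face [ 0.52041916 -0.02386282  0.07028241] d along n -0.014116893333513968 -0.00012735545483923534 [-0.56292385 -0.07006133  0.82353394] 89.07835364341736 [-0.48026294 -0.01564406 -2.62340066] -1.8743718330950538
turn [-0.1 -0.5 -0.1] | 0.5 shift [ 11.2   1.7 -14. ] rows 0.43915143528893164
```

```bash
python3 - <<'E'
from h import *
im,w=cloud("scene"); cv2.imwrite("pics/s2.png",cv2.resize(im[165:265,230:350],(720,600),interpolation=cv2.INTER_CUBIC)); np.save("s2.npy",w)
E
```

```text
(no output)
```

View pics/s2.png

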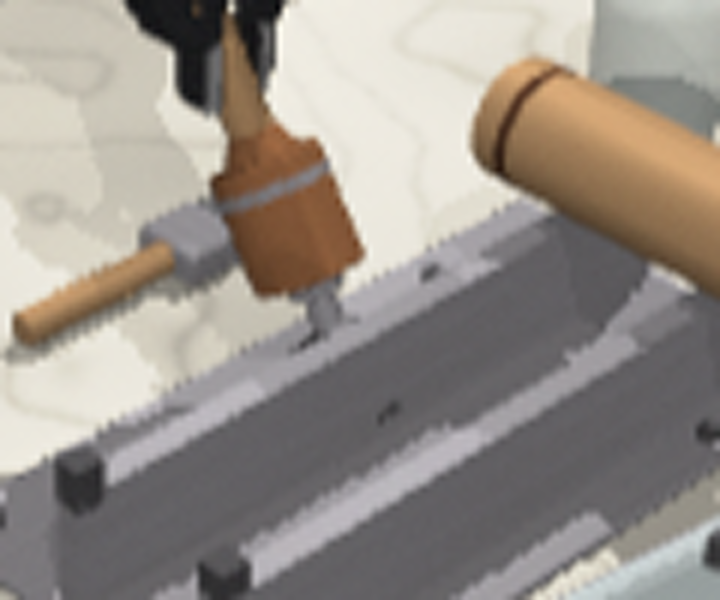

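The face sits on the pin head near its centre at (320,295). I keep pressing in small steps, watching the force.

Emit:
{"op": "servo_tool", "data": {"commands": [[0, 0, 0, 2.5, 0.3, -3.5, 1], [0, 0, 0, 5, 0.6, -7, 1], [0, 0, 0, 7.5, 0.9, -10.5, 1], [0, 0, 0, 9, 1.1, -13, 1]]}}

```text
clock: 5.58
tcp_pos: [0.4679, -0.0302, 0.129]
orientation: [0.177, -3.134, 0.01]
contact_force: [-4.9, 1.4, 5.5]
grip_width: 0.0225
gripper_force: 88.8
```

Emit:
{"op": "servo_tool", "data": {"commands": [[0, 0, 0, 1.1, 0.1, -1.6, 1], [0, 0, 0, 2.3, 0.3, -3.3, 1]]}}

```text
clock: 5.75
tcp_pos: [0.4685, -0.0302, 0.1265]
orientation: [0.176, -3.13, 0.013]
contact_force: [-25.4, -1.6, 45.5]
grip_width: 0.022
gripper_force: 92.7
```

```bash
python3 - <<'E'
from h import *
o=r.get_obs();Rc=R.from_rotvec(o["orientation"]);f=o["tcp_pos"]+Rc.apply(fT);print(o["clock"],"face",f,"d along n",(f-head)@nn,(f-head)@ey,Rc.apply(aT),o["gripper_force"],o["contact_force"],o["contact_force"]@nn)
E
```

```text
5.75 face [ 0.52863144 -0.02296436  0.05469753] d along n -0.03162152820468762 -0.0002075802417846003 [-0.55875439 -0.06769532  0.82656571] 92.65510439872742 [-25.44655634  -1.61763577  45.48626277] 51.862897671528174
```

Dead stop at 31.6 mm of travel with 52 N: home. I back off along the axis and check the pin.

Emit:
{"op": "servo_tool", "data": {"commands": [[0, 0, 0, -3, -0.3, 4, 1], [0, 0, 0, -9, -1, 13, 1], [0, 0, 0, -16, -2, 30, 1], [0, 0, 0, -22, -2.6, 60, 1], [0, 0, 0, -25, -3, 100, 1]], "force": 70}}

```text
clock: 6.17
tcp_pos: [0.4426, -0.0333, 0.225]
orientation: [0.177, -3.129, 0.007]
contact_force: [0.6, -1.5, -3.5]
grip_width: 0.0219
gripper_force: 88.4
```

Emit:
{"op": "servo_tool", "data": {"commands": [[-0.8, 7, 0, 0, -18, 5, 1], [-1.7, 14, 0, 0, -36, 15, 1], [-2.5, 21, 0, 0, -54, 20, 1], [-3.3, 28, 0, 0, -72, 25, 1], [-4.1, 34.7, 0, 0, -90, 25, 1]]}}

```text
clock: 6.58
tcp_pos: [0.447, -0.1242, 0.2525]
orientation: [0.143, -2.526, 0.057]
contact_force: [0.6, 0.0, -2.6]
grip_width: 0.0221
gripper_force: 88.2
```

```bash
python3 - <<'E'
from h import *
o=r.get_obs();Rc=R.from_rotvec(o["orientation"]);f=o["tcp_pos"]+Rc.apply(fT);print(o["clock"],o["tcp_pos"],"face",f,Rc.apply(aT))
A=facepose(Ryaw,np.array([.45,-.14,.16])); plan(Ryaw,A)
im,w=cloud("scene")
home=head-.032*nn; p=box(w,.49,.57,-.06,.02,.02,.12);q=p-home;m=(abs(q@ey)<.016)&(abs(q@np.cross(ey,nn))<.016);print("pin pts along n rel home",np.percentile((q@nn)[m],[50,80,90,95,100]).round(4))
# mallet axis and base now
p=box(w,f[0]-.06,f[0]+.06,f[1]-.06,f[1]+.06,f[2]-.02,f[2]+.055); m=p[p[:,2]>f[2]+.005]; print("mallet head circ",circ(m,.028),"lowest",p[:,2].min(),np.percentile(p[:,2],2))
lo=m[m[:,2]<f[2]+.03];hi=m[m[:,2]>f[2]+.03];print(circ(lo,.028),circ(hi,.028),lo[:,2].mean(),hi[:,2].mean())
cv2.imwrite("pics/s3.png",cv2.resize(im[130:280,130:330],(800,600)))
E
```

```text
6.5833 [ 0.44701918 -0.12423517  0.25250118] face [ 0.45590071 -0.12306207  0.1589424 ] [ 0.00760674 -0.00133607  0.99997018]
turn [-0.1 -0.4  0.1] | 0.5 shift [ -6.6 -16.8   1. ] rows 0.4416472109940021
pin pts along n rel home [-0.0027  0.0006  0.0012  0.0016  0.0021]
mallet head circ [ 0.45708491 -0.12194733] lowest 0.1599058560525456 0.16215481111785857
[ 0.45700936 -0.12193803] [ 0.45716935 -0.12195319] 0.17667763002156237 0.20192732902285546
```

View pics/s3.png

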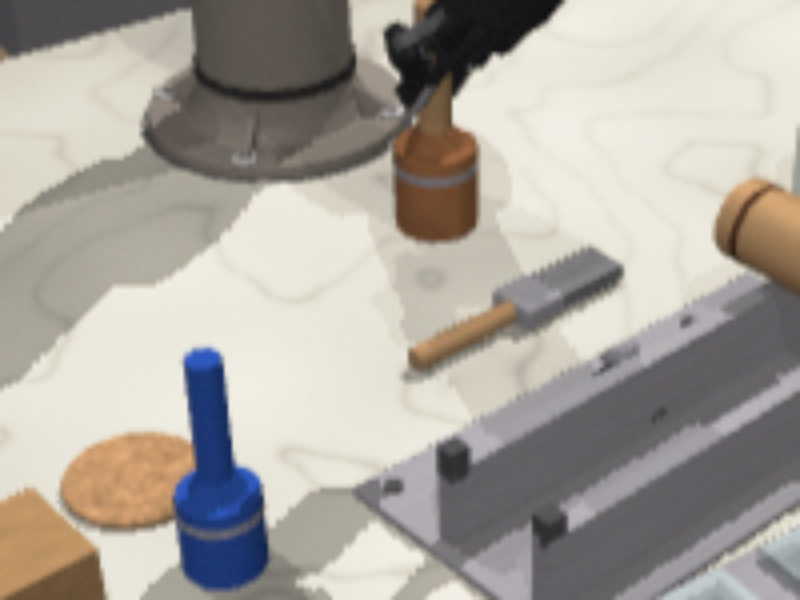

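The pin at (620,355) is down in its sleeve and the mallet hangs upright in the gripper. The empty mat is at (130,480); I measure its centre.

```bash
python3 - <<'E'
from h import *
for k in("scene","top"):
    im,w=cloud(k); hsv=cv2.cvtColor(im,cv2.COLOR_BGR2HSV)
    m=(hsv[...,1]>80)&(hsv[...,0]<25)&(np.hypot(w[...,0]-.396,w[...,1]+.334)<.07)&(w[...,2]<.015)
    p=w[m]; h=cv2.convexHull((p[:,:2]*1000).astype(np.float32)); print(k,len(p),np.median(p[:,2]),cv2.minEnclosingCircle(h))
o=r.get_obs(); A=facepose(Rgrip,np.array([.396,-.334,.13])); plan(Rgrip,A); print(A)
E
```

```text
scene 593 0.006461353003143877 ((398.2935791015625, -344.5380859375), 56.47233200073242)
top 20 0.003625169928975991 ((428.8687744140625, -373.35565185546875), 12.919569969177246)
turn [ -0.5  -0.3 -61.6] | 61.6 shift [ -55.7 -202.   -25. ] rows 8.679313503426094
[ 0.39053 -0.32605  0.22349]
```

```bash
python3 - <<'E'
from h import *
im,w=cloud("scene"); hsv=cv2.cvtColor(im,cv2.COLOR_BGR2HSV)
m=((hsv[...,1]>80)&(hsv[...,0]<25)&(np.hypot(w[...,0]-.396,w[...,1]+.334)<.07)&(w[...,2]<.015)).astype(np.uint8)
m=cv2.morphologyEx(m,cv2.MORPH_OPEN,np.ones((3,3),np.uint8))
n,l,s,c=cv2.connectedComponentsWithStats(m); i=1+s[1:,4].argmax(); p=w[l==i]
print(s,p[:,:2].min(0),p[:,:2].max(0),np.median(p[:,:2],0))
# best circle of radius 50 mm: inside count
best=max(((np.hypot(p[:,0]-x,p[:,1]-y)<.0505).sum(),-np.hypot(p[:,0]-x,p[:,1]-y).mean(),x,y) for x in np.arange(.37,.425,.002) for y in np.arange(-.365,-.31,.002)); print(best,len(p))
E
```

```text
[[     0      0    560    420 234613]
 [   145    238     33     24    587]] [ 0.35522541 -0.38638582] [ 0.45663766 -0.29051864] [ 0.40155486 -0.34391092]
(np.int64(585), np.float64(-0.03193823260612791), np.float64(0.404), np.float64(-0.33899999999999997)) 587
```

Emit:
{"op": "servo_tool", "data": {"commands": [[0, 0, -7, -10, -18, 0, 1], [0, 0, -14, -20, -40, 0, 1], [0, 0, -21, -30, -64, 0, 1], [0, 0, -28, -38, -90, 0, 1], [0, 0, -35, -45, -115, 0, 1]]}}

```text
clock: 7.2
tcp_pos: [0.4, -0.2384, 0.2523]
orientation: [-0.631, -2.466, -0.188]
contact_force: [0.7, -0.5, -3.6]
grip_width: 0.0218
gripper_force: 88.5
```

Emit:
{"op": "servo_tool", "data": {"commands": [[0, 0, -6, -3, -22, 0, 1], [0, 0, -12, -5, -44, -5, 1], [0, 0, -18, -5, -66, -10, 1], [0, 0, -24, -5, -85, -20, 1], [-0.5, -0.3, -26.6, -5, -91, -25, 1]]}}

```text
clock: 7.62
tcp_pos: [0.3934, -0.3335, 0.2256]
orientation: [-1.209, -2.284, -0.356]
contact_force: [-2.0, -0.9, -3.4]
grip_width: 0.0219
gripper_force: 88.7
```

```bash
python3 - <<'E'
from h import *
o=r.get_obs();Rc=R.from_rotvec(o["orientation"]);f=o["tcp_pos"]+Rc.apply(fT);print(o["clock"],"face",f,Rc.apply(aT))
plan(Rgrip,facepose(Rgrip,np.array([.402,-.338,.012])))
im,w=cloud("scene");p=box(w,f[0]-.06,f[0]+.06,f[1]-.06,f[1]+.06,f[2]-.02,f[2]+.055); m=p[p[:,2]>f[2]+.005];print(circ(m,.028),np.percentile(p[:,2],[0,2]))
E
```

```text
7.6167 face [ 0.3990515  -0.34222838  0.13223653] [-0.00284699  0.00753532  0.99996756]
turn [0.4 0.2 0.5] | 0.7 shift [   3.1    3.5 -120.2] rows 2.9329114640515384
[ 0.39950653 -0.34092846] [0.13433168 0.13587652]
```

Emit:
{"op": "servo_tool", "data": {"commands": [[0.4, 0.2, 0.5, 1, 1, -30, 1], [0.4, 0.2, 0.5, 2, 2, -60, 1], [0.4, 0.2, 0.5, 3, 3.5, -90, 1], [0.4, 0.2, 0.5, 3, 3.5, -110, 1], [0.4, 0.2, 0.5, 3, 3.5, -120, 1]]}}

```text
clock: 8.08
tcp_pos: [0.3981, -0.323, 0.1049]
orientation: [-1.173, -2.287, -0.36]
contact_force: [-0.5, 0.9, -2.7]
grip_width: 0.0216
gripper_force: 88.4
```

Emit:
{"op": "servo_tool", "data": {"commands": [[0, 0, 0, 0, 0, -2, 1], [0, 0, 0, 0, 0, -4, 1], [0, 0, 0, 0, 0, -5, 1], [0, 0, 0, 0, 0, -5, 1]]}}

```text
clock: 8.42
tcp_pos: [0.3992, -0.3258, 0.1023]
orientation: [-1.179, -2.288, -0.359]
contact_force: [0.3, -0.6, -3.7]
grip_width: 0.0218
gripper_force: 88.4
```

```bash
python3 - <<'E'
from h import *
o=r.get_obs();Rc=R.from_rotvec(o["orientation"]);f=o["tcp_pos"]+Rc.apply(fT);print(o["clock"],"face",f,Rc.apply(aT),o["contact_force"],o["moment"])
E
```

```text
8.4167 face [ 0.40474275 -0.33335177  0.00882169] [-2.30606718e-04 -3.38285719e-03  9.99994252e-01] [ 0.34276933 -0.64912343 -3.66940813] [-0.80554072 -0.55926934  0.02895172]
```

Emit:
{"op": "servo_tool", "data": {"commands": [[0, 0, 0, 0, 0, -1.5, 1], [0, 0, 0, 0, 0, -3, 1], [0, 0, 0, 0, 0, -3, 1]]}}

```text
clock: 8.67
tcp_pos: [0.3988, -0.3259, 0.0996]
orientation: [-1.179, -2.286, -0.359]
contact_force: [-1.1, -0.5, 4.5]
grip_width: 0.022
gripper_force: 89.6
```

Emit:
{"op": "servo_tool", "data": {"commands": [[0, 0, 0, 0, 0, -1, 1], [0, 0, 0, 0, 0, -2, 1], [0, 0, 0, 0, 0, -2, 1]]}}

```text
clock: 8.92
tcp_pos: [0.3988, -0.3258, 0.0995]
orientation: [-1.178, -2.285, -0.36]
contact_force: [-2.4, -1.1, 17.0]
grip_width: 0.0225
gripper_force: 90.0
```

Emit:
{"op": "servo_tool", "data": {"commands": [[0, 0, 0, 0, 0, 2, 1], [0, 0, 0, 0, 0, 2, 0.5], [0, 0, 0, 0, 0, 2, 0], [0, 0, 0, 0, 0, 2, 0], [0, 0, 0, 0, 0, 2, 0]]}}

```text
clock: 9.33
tcp_pos: [0.3982, -0.3254, 0.0979]
orientation: [-1.178, -2.285, -0.359]
contact_force: [0.1, -0.3, 0.9]
grip_width: 0.0695
gripper_force: 0.0
```

Emit:
{"op": "servo_tool", "data": {"commands": [[0, 0, 0, 0, 0, 0, 0], [0, 0, 0, 0, 0, 0, 0], [0, 0, 0, 4, -5, 9, 0], [0, 0, 0, 11, -16, 27, 0], [0, 0, 0, 18, -26, 45, 0]]}}

```text
clock: 9.75
tcp_pos: [0.4163, -0.3518, 0.1438]
orientation: [-1.178, -2.284, -0.36]
contact_force: [0.6, -1.0, 0.8]
grip_width: 0.0853
gripper_force: 0.0
```

Emit:
{"op": "servo_tool", "data": {"commands": [[0, 0, 0, 10, -14, 25, 0], [0, 0, 0, 20, -28, 50, 0], [0, 0, 0, 24, -34, 80, 0], [0, 0, 0, 24, -34, 110, 0], [0, 0, 0, 24, -34, 140, 0]]}}

```text
clock: 10.17
tcp_pos: [0.4406, -0.386, 0.2849]
orientation: [-1.179, -2.285, -0.36]
contact_force: [0.6, 0.6, 1.2]
grip_width: 0.0854
gripper_force: 0.0
```

```bash
python3 - <<'E'
from h import *
im,w=cloud("scene");o=r.get_obs();print(o["clock"],o["tcp_pos"],o["joints"])
for z0,z1,rad in((.015,.055,.028),(.085,.158,.012)): print(circ(box(w,.35,.46,-.40,-.28,z0,z1),rad))
cv2.imwrite("pics/s4.png",im[100:330,60:460])
# roller & stops refine in rack axes (origin .603,-.0134)
for k in("scene","top"):
    im,w=cloud(k); p=box(w,.45,.75,.04,.22,.112,.145)-np.array([.603,-.0134,0]); print(k,len(p),"x",(p@ex).min(),(p@ex).max(),"y",(p@ey).min(),(p@ey).max(),"z",p[:,2].max())
Rp=tool(0,0,6.8); Rp2=tool(0,0,186.8); 
P=np.array([.603,-.0134,.24])+.0075*ex+.205*ey; print(P); plan(Rp,P);plan(Rp2,P)
E
```

```text
10.2167 [ 0.44235987 -0.38659739  0.29128943] [ 0.95639441  0.67947317 -0.46243004  1.25614505  0.04376883  1.820238
  1.12206303]
[ 0.4051877  -0.33269602]
[ 0.40512578 -0.33258159]
scene 961 x -0.08381357877333491 0.10777023824332851 y 0.10638317384608056 0.1654359313582761 z 0.1388243412273955
top 1149 x -0.08933440696064983 0.1020133412725213 y 0.10815012245290298 0.16973808532154577 z 0.14025109444948014
[0.58617443 0.19104596 0.24      ]
turn [-32.5 -13.1 -27.8] | 44.7 shift [144.5 577.3 -46.2] rows 14.557564136407303
turn [ 17.5 -43.4 145.3] | 152.7 shift [144.5 577.3 -46.2] rows 21.501994722683104
```

View pics/s4.png

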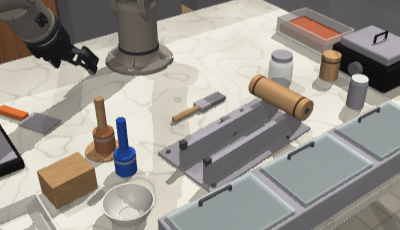

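The mallet stands upright on the mat at about (.404,-.334), and the roller is at rack y ≈ +137 mm. Next I move behind the roller.

Emit:
{"op": "servo_tool", "data": {"commands": [[-3, -1.2, -2.5, 8, 30, 0, 0.4], [-6, -2.4, -5, 16, 65, 0, 0.4], [-9, -3.6, -7.5, 26, 104, 0, 0.4], [-12, -4.8, -10, 36, 143, 0, 0.4], [-15, -6, -12.6, 46, 182, 0, 0.4]], "force": 20}}

```text
clock: 10.73
tcp_pos: [0.486, -0.202, 0.2824]
orientation: [-1.588, -2.349, -0.209]
contact_force: [0.4, -0.1, 0.3]
grip_width: 0.0512
gripper_force: 0.0
```

Emit:
{"op": "servo_tool", "data": {"commands": [[-3.5, -1.4, -3, 10, 39, 0, 0.5], [-7, -2.8, -6, 20, 78, 0, 0.5], [-10.5, -4.2, -9, 30, 117, 0, 0.5], [-14, -5.6, -12, 40, 156, 0, 0.5], [-17.5, -7.1, -15.2, 50, 195, 0, 0.5]]}}

```text
clock: 11.15
tcp_pos: [0.5356, -0.0084, 0.2831]
orientation: [-2.085, -2.344, -0.004]
contact_force: [0.6, 0.8, -0.9]
grip_width: 0.0426
gripper_force: 0.0
```

Emit:
{"op": "servo_tool", "data": {"commands": [[0, 0, 0, 10, 40, -5, 0.5], [0, 0, 0, 20, 80, -10, 0.5], [0, 0, 0, 30, 120, -20, 0.5], [0, 0, 0, 40, 160, -30, 0.5], [0, 0, 0, 48, 200, -45, 0.5]]}}

```text
clock: 11.57
tcp_pos: [0.5838, 0.1887, 0.2388]
orientation: [-2.08, -2.344, -0.005]
contact_force: [1.3, 0.0, -0.0]
grip_width: 0.0426
gripper_force: 0.0
```

```bash
python3 - <<'E'
from h import *
o=r.get_obs();print(o["clock"],o["tcp_pos"],o["grip_width"],o["joints"])
Rp=tool(0,0,6.8)
for y,z in((.205,.15),(.205,.097),(.185,.097)): plan(Rp,np.array([.603,-.0134,z])+.0075*ex+y*ey)
print(-100*ey)
E
```

```text
11.5667 [0.58375823 0.18865611 0.23877044] 0.042636700890880605 [ 0.04292509  0.43613658 -0.60550396  1.66779746  0.26084683  1.12092258
 -0.51360914]
turn [-0.4 -0.2 -0. ] | 0.5 shift [  2.4   2.4 -88.8] rows 2.166718736230303
turn [-0.4 -0.2 -0. ] | 0.5 shift [   2.4    2.4 -141.8] rows 3.4588089462012346
turn [-0.4 -0.2 -0. ] | 0.5 shift [   4.8  -17.5 -141.8] rows 3.4859221335099124
[ 11.84039683 -99.29655081  -0.        ]
```

Emit:
{"op": "servo_tool", "data": {"commands": [[0, 0, 0, 2.4, 2.4, -40, 0.5], [0, 0, 0, 2.4, 2.4, -80, 0.5], [0, 0, 0, 2.4, 2.4, -115, 0.5], [0, 0, 0, 2.4, 2.4, -140, 0.5], [0, 0, 0, 2.4, 2.4, -141, 0.5]]}}

```text
clock: 11.98
tcp_pos: [0.5815, 0.187, 0.0918]
orientation: [-2.075, -2.34, 0.011]
contact_force: [-1.1, -0.7, 0.8]
grip_width: 0.0427
gripper_force: 0.0
```

Emit:
{"op": "servo_tool", "data": {"commands": [[0, 0, 0, 0.6, -5, 0, 0.5], [0, 0, 0, 1.2, -10, 0, 0.5], [0, 0, 0, 1.8, -15, 0, 0.5], [0, 0, 0, 2.4, -20, 0, 0.5], [0, 0, 0, 3, -25, 0, 0.5]]}}

```text
clock: 12.4
tcp_pos: [0.5901, 0.1646, 0.1003]
orientation: [-2.081, -2.345, -0.011]
contact_force: [-0.6, 2.4, 3.2]
grip_width: 0.0427
gripper_force: 1.3
```

Emit:
{"op": "servo_tool", "data": {"commands": [[0, 0, 0, 0.7, -6, 0, 0.5], [0, 0, 0, 1.4, -12, 0, 0.5], [0, 0, 0, 2.1, -18, 0, 0.5], [0, 0, 0, 2.8, -24, 0, 0.5], [0, 0, 0, 3.6, -30, 0, 0.5]]}}

```text
clock: 12.82
tcp_pos: [0.5922, 0.1327, 0.0978]
orientation: [-2.08, -2.343, -0.003]
contact_force: [-0.5, 0.7, 0.5]
grip_width: 0.0428
gripper_force: 0.2
```

```bash
cat > st.py <<'E'
from h import *
o=r.get_obs();O=np.array([.603,-.0134,0]);q=o["tcp_pos"]-O;print(o["clock"],"tcp rack",q@ex,q@ey,q[2],o["contact_force"],o["moment"])
for k in("scene","top"):
    im,w=cloud(k); p=box(w,.45,.78,-.26,.22,.112,.137);hsv=cv2.cvtColor(im,cv2.COLOR_BGR2HSV)
    m=(hsv[...,0]<25)&(hsv[...,1]>90)&(w[...,2]>.112)&(w[...,2]<.142)&(w[...,0]>.47)&(w[...,0]<.75)&(w[...,1]>-.27)&(w[...,1]<.25); p=w[m]-O
    X,Y=p@ex,p@ey; c=cv2.minAreaRect(np.stack([X,Y],1).astype(np.float32)); print(k,m.sum(),"x",X.min().round(3),X.max().round(3),"y",Y.min().round(3),Y.max().round(3),c)
E
python3 st.py
```

```text
12.8167 tcp rack 0.006542557143990234 0.14638492055320704 0.09782345086184713 [-0.54598899  0.65840563  0.45124741] [ 0.09876152  0.00967005 -0.03438197]
scene 975 x -0.084 0.11 y 0.069 0.146 ((0.013279639184474945, 0.10735034197568893), (0.07646521925926208, 0.19268006086349487), 88.31659698486328)
top 49 x 0.046 0.097 y 0.077 0.109 ((0.07462222874164581, 0.08485573530197144), (0.05859023332595825, 0.02297746017575264), 30.578046798706055)
```

Emit:
{"op": "servo_tool", "data": {"commands": [[0, 0, 0, 0.8, -7, 0, 0.5], [0, 0, 0, 1.7, -14, 0, 0.5], [0, 0, 0, 2.5, -21, 0, 0.5], [0, 0, 0, 3.3, -28, 0, 0.5], [0, 0, 0, 4.2, -35, 0, 0.5]]}}

```text
clock: 13.33
tcp_pos: [0.5966, 0.0983, 0.0982]
orientation: [-2.08, -2.344, -0.004]
contact_force: [-0.3, -1.0, 1.2]
grip_width: 0.0423
gripper_force: 0.2
```

Emit:
{"op": "servo_tool", "data": {"commands": [[0, 0, 0, 0.8, -7, 0, 0.5], [0, 0, 0, 1.7, -14, 0, 0.5], [0, 0, 0, 2.5, -21, 0, 0.5], [0, 0, 0, 3.3, -28, 0, 0.5], [0, 0, 0, 4.2, -35, 0, 0.5]]}}

```text
clock: 13.75
tcp_pos: [0.6007, 0.0633, 0.0981]
orientation: [-2.08, -2.344, -0.004]
contact_force: [-0.6, 0.8, 1.2]
grip_width: 0.0429
gripper_force: 0.3
```

Emit:
{"op": "servo_tool", "data": {"commands": [[0, 0, 0, 0.8, -7, 0, 0.5], [0, 0, 0, 1.7, -14, 0, 0.5], [0, 0, 0, 2.5, -21, 0, 0.5], [0, 0, 0, 3.3, -28, 0, 0.5], [0, 0, 0, 4.2, -35, 0, 0.5]]}}

```text
clock: 14.17
tcp_pos: [0.6049, 0.0283, 0.0981]
orientation: [-2.08, -2.344, -0.004]
contact_force: [0.3, 0.9, -0.3]
grip_width: 0.0427
gripper_force: 0.3
```

Emit:
{"op": "servo_tool", "data": {"commands": [[0, 0, 0, 0.8, -7, 0, 0.5], [0, 0, 0, 1.7, -14, 0, 0.5], [0, 0, 0, 2.5, -21, 0, 0.5], [0, 0, 0, 3.3, -28, 0, 0.5], [0, 0, 0, 4.2, -35, 0, 0.5]]}}

```text
clock: 14.58
tcp_pos: [0.6091, -0.0066, 0.0981]
orientation: [-2.079, -2.344, -0.004]
contact_force: [0.2, 0.0, -0.1]
grip_width: 0.0425
gripper_force: 0.3
```

```bash
python3 st.py
```

```text
14.5833 tcp rack 0.006858724581547578 0.0059867771648371764 0.0981038506643658 [ 0.21853219  0.02420413 -0.07246716] [ 0.07306895  0.06472714 -0.00739567]
scene 1136 x -0.084 0.109 y -0.07 0.001 ((0.013091832399368286, -0.034771520644426346), (0.0702340304851532, 0.19311489164829254), 89.19990539550781)Traceback (most recent call last):
  File "st.py", line 6, in <module>
    X,Y=p@ex,p@ey; c=cv2.minAreaRect(np.stack([X,Y],1).astype(np.float32)); print(k,m.sum(),"x",X.min().round(3),X.max().round(3),"y",Y.min().round(3),Y.max().round(3),c)
                                                                                                ~~~~~^^
    return umr_minimum(a, axis, None, out, keepdims, initial, where)
ValueError: zero-size array to reduction operation minimum which has no identity
```

Emit:
{"op": "servo_tool", "data": {"commands": [[0, 0, 0, 0.8, -7, 0, 0.5], [0, 0, 0, 1.7, -14, 0, 0.5], [0, 0, 0, 2.5, -21, 0, 0.5], [0, 0, 0, 3.3, -28, 0, 0.5], [0, 0, 0, 4.2, -35, 0, 0.5]]}}

```text
clock: 15.1
tcp_pos: [0.6135, -0.0411, 0.0983]
orientation: [-2.079, -2.344, -0.006]
contact_force: [0.0, 0.3, 0.1]
grip_width: 0.0431
gripper_force: 0.4
```

Emit:
{"op": "servo_tool", "data": {"commands": [[0, 0, 0, 0.8, -7, 0, 0.5], [0, 0, 0, 1.7, -14, 0, 0.5], [0, 0, 0, 2.5, -21, 0, 0.5], [0, 0, 0, 3.2, -27, 0, 0.5], [0, 0, 0, 3.8, -32, 0, 0.5]]}}

```text
clock: 15.52
tcp_pos: [0.617, -0.0742, 0.0979]
orientation: [-2.081, -2.343, -0.004]
contact_force: [1.2, -0.3, -0.1]
grip_width: 0.0426
gripper_force: 0.0
```

Emit:
{"op": "servo_tool", "data": {"commands": [[0, 0, 0, 0.6, -5, 0, 0.5], [0, 0, 0, 1.2, -10, 0, 0.5], [0, 0, 0, 1.8, -15, 0, 0.5], [0, 0, 0, 2.3, -19, 0, 0.5], [0, 0, 0, 2.7, -23, 0, 0.5]]}}

```text
clock: 15.93
tcp_pos: [0.6199, -0.0961, 0.0982]
orientation: [-2.079, -2.344, -0.005]
contact_force: [0.5, 1.0, 1.3]
grip_width: 0.0426
gripper_force: 0.2
```

```bash
sed -i 's/("scene","top")/("scene",)/' st.py; python3 st.py
```

```text
15.9333 tcp rack 0.006987496886490291 -0.08411907233354352 0.09815883527839847 [0.47057113 0.99013469 1.29360321] [0.12599457 0.01477522 0.01726193]
scene 1266 x -0.085 0.109 y -0.159 -0.09 ((0.012064233422279358, -0.12465429306030273), (0.06933706998825073, 0.19353215396404266), 89.95255279541016)
```

Roller at about y -127 and square. I push gently on to the stop.

Emit:
{"op": "servo_tool", "data": {"commands": [[0, 0, 0, 0.4, -3, 0, 0.5], [0, 0, 0, 0.7, -6, 0, 0.5], [0, 0, 0, 1.1, -9, 0, 0.5], [0, 0, 0, 1.3, -11, 0, 0.5], [0, 0, 0, 1.5, -13, 0, 0.5]]}}

```text
clock: 16.4
tcp_pos: [0.6214, -0.109, 0.0982]
orientation: [-2.079, -2.344, -0.005]
contact_force: [-0.8, 0.9, 0.2]
grip_width: 0.0427
gripper_force: 0.2
```

Emit:
{"op": "servo_tool", "data": {"commands": [[0, 0, 0, 0.2, -1.5, 0, 0.5], [0, 0, 0, 0.4, -3, 0, 0.5], [0, 0, 0, 0.5, -4.5, 0, 0.5], [0, 0, 0, 0.5, -4.5, 0, 0.5]]}}

```text
clock: 16.73
tcp_pos: [0.6218, -0.1139, 0.0981]
orientation: [-2.08, -2.344, -0.004]
contact_force: [0.0, -0.9, 0.5]
grip_width: 0.0424
gripper_force: 0.0
```

```bash
python3 st.py
```

```text
16.7333 tcp rack 0.006754287585130211 -0.10200817502225061 0.09807348803337597 [ 0.03789761 -0.86113475  0.50487494] [0.01047135 0.01321015 0.00534085]
scene 1294 x -0.088 0.108 y -0.178 -0.11 ((0.010281100869178772, -0.14380623400211334), (0.06781502068042755, 0.19573785364627838), 89.9781265258789)
```

Emit:
{"op": "servo_tool", "data": {"commands": [[0, 0, 0, 0.1, -1, 0, 0.5], [0, 0, 0, 0.2, -2, 0, 0.5], [0, 0, 0, 0.4, -3, 0, 0.5], [0, 0, 0, 0.4, -3, 0, 0.5]]}}

```text
clock: 17.12
tcp_pos: [0.6223, -0.1165, 0.0982]
orientation: [-2.08, -2.344, -0.005]
contact_force: [-1.0, 0.8, 0.6]
grip_width: 0.0426
gripper_force: 0.1
```

Emit:
{"op": "servo_tool", "data": {"commands": [[0, 0, 0, 0.1, -1, 0, 0.5], [0, 0, 0, 0.2, -2, 0, 0.5], [0, 0, 0, 0.4, -3, 0, 0.5], [0, 0, 0, 0.4, -3, 0, 0.5]]}}

```text
clock: 17.45
tcp_pos: [0.6223, -0.117, 0.0983]
orientation: [-2.076, -2.344, -0.007]
contact_force: [-2.3, 5.9, 2.0]
grip_width: 0.0426
gripper_force: 3.0
```

```bash
python3 st.py
```

```text
17.45 tcp rack 0.006920483828688126 -0.10517577541699347 0.0982512292739087 [-2.25289346  5.92261054  2.02256242] [ 1.22050927  0.39161289 -0.06699134]
scene 1290 x -0.085 0.108 y -0.181 -0.114 ((0.011803261935710907, -0.14723211526870728), (0.066289521753788, 0.19308528304100037), 89.02742004394531)
```

Now against the stop at 6 N. I retreat away from it and up, then check.

Emit:
{"op": "servo_tool", "data": {"commands": [[0, 0, 0, -0.4, 3, 0, 0.5], [0, 0, 0, -1.2, 10, 0, 0.5], [0, 0, 0, -2.4, 20, 0, 0.5], [0, 0, 0, -2.4, 20, 30, 0.5], [0, 0, 0, -2.4, 20, 60, 0.5]]}}

```text
clock: 17.92
tcp_pos: [0.6185, -0.0979, 0.157]
orientation: [-2.075, -2.343, -0.001]
contact_force: [0.9, 0.1, 0.3]
grip_width: 0.0426
gripper_force: 0.0
```

Emit:
{"op": "servo_tool", "data": {"commands": [[0, 0, 0, 0, 0, 40, 0.5], [0, 0, 0, 0, 0, 80, 0.5], [0, 0, 0, 0, 0, 110, 0.5], [0, 0, 0, 0, 0, 110, 0.5], [0, 0, 0, 0, 0, 110, 0.5]]}}

```text
clock: 18.33
tcp_pos: [0.6212, -0.0988, 0.2704]
orientation: [-2.082, -2.347, -0.008]
contact_force: [-0.6, 0.1, -0.3]
grip_width: 0.0427
gripper_force: 0.0
```

```bash
python3 st.py; python3 - <<'E'
from h import *
im,w=cloud("scene"); cv2.imwrite("pics/end.png",im)
for z0,z1,rad in((.015,.055,.028),(.085,.158,.012)): print(circ(box(w,.35,.46,-.40,-.28,z0,z1),rad))
home=head-.032*nn; p=box(w,.49,.57,-.06,.02,.02,.12);q=p-home;m=(abs(q@ey)<.016)&(abs(q@np.cross(ey,nn))<.016);print(np.percentile((q@nn)[m],[50,90,100]).round(4))
E
```

```text
18.3333 tcp rack 0.008005968238254493 -0.08697621684732473 0.27040184843672194 [-0.63507491  0.10076054 -0.26237788] [0.04626406 0.05535954 0.03786578]
scene 1282 x -0.085 0.108 y -0.179 -0.121 ((0.011570416390895844, -0.14963112771511078), (0.05857713520526886, 0.19331084191799164), 89.772705078125)
[ 0.40522669 -0.33281833]
[ 0.40515407 -0.33249847]
[-0.0021  0.0009  0.0019]
```

View pics/end.png

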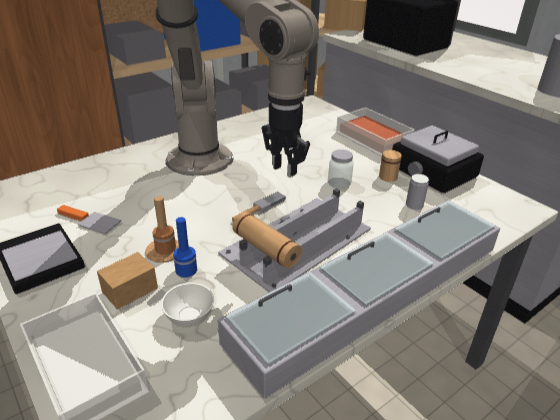

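The roller lies square against the -y stops at (267,240), the mallet stands on its mat at (162,235), the pin is down and the bystanders are in place.

```bash
python3 -c "
from bench import r
print(r.hand_in())"
```

```text
the job is handed in; nothing more can be done
None
```

I handed the job in at about 18 s: the pin is home, the mallet stands upright on its mat and the roller lies square in the -y bay; the judge's verdict wasn't shown.

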